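# Show the trainee the clamp, the parts and the glue

### The job

Show the trainee how the next job begins: with your fingertips press the red handle of the toggle clamp right down and let it go, so that the clamp stands open; then point down at the middle of the yellow parts bin from just above, a few centimetres clear of it, keeping still there for two seconds; then point in the same way at the cap of the white glue bottle with the blue cap for two seconds, and finish still pointing at it. Grasp nothing and touch neither the bins nor the bottles; travel well above things in between, so that you do not seem to point at another bin or at the black-capped bottle. Everything but the handle stays where it stands.

Things in the scene. Friction and masses are not known exactly. Their poses are not given: they have to be found in the camera images.
- clamp: toggle-clamp fixture: beech block 65 x 150 x 28 mm screwed to the bench, with a steel toggle clamp on it; origin on the bench; its z is up. Its red handle reaches out over the block's end towards the fixture's -y (tip 98 mm from the origin, fully up its highest part is 88 mm above the bench); the clamping arm reaches towards +y and rises to about 100 mm as the handle goes down
- clamp_handle (a joint): hinge of the red handle, rad: 0 = handle up, clamp shut; 0.63 = handle pressed right down to its stop, arm lifted, clamp open. Starts nearly up. Friction holds it where it is left, no spring; about 2 to 3 N pressed down on the grip moves it
- handle_grip (a point): point on top of the red grip (18 mm thick round bar), 80 mm from the clamp's origin on its -y side; it moves with the handle, about 86 mm above the bench with the handle up and about 31 mm above it with the handle right down, going almost straight down
- bin_yellow_mouth (a point): yellow open-topped plastic parts bin with small metal parts in it, 68 (its x) x 91 (its y) x 42 mm high, loose on the bench, light. This point is the middle of its mouth at rim height, 42 mm above the bench; z up
- bin_green_mouth (a point): dark green open-topped plastic parts bin with small metal parts in it, 68 (its x) x 91 (its y) x 42 mm high, loose on the bench, light. Not to be pointed at. Point: middle of its mouth at rim height
- bin_blue_mouth (a point): dark blue open-topped plastic parts bin with small metal parts in it, 68 (its x) x 91 (its y) x 42 mm high, loose on the bench, light. Not to be pointed at. Point: middle of its mouth at rim height
- glue_bottle_cap (a point): small white glue dropper bottle with a blue cap, 29 mm across, 74 mm high, loose, 30 g. This point is the middle of the cap's top; z up
- oil_bottle_cap (a point): small cream-coloured oil bottle with a black cap, 34 mm across, 86 mm high, loose. Not to be pointed at. Point: middle of the cap's top
- bin_green: the green bin itself; origin at the middle of its underside
- bin_yellow: the yellow bin itself; origin at the middle of its underside
- bin_blue: the blue bin itself; origin at the middle of its underside
- glue_bottle: the blue-capped glue bottle itself; origin at the middle of its underside
- oil_bottle: the black-capped oil bottle itself; origin at the middle of its underside
- screwdriver: screwdriver with a red handle, 192 mm long, lying loose at the right; bystander; origin at the middle of its underside
- tape_roll: roll of paper tape, 102 mm across, 24 mm high, lying loose at the left; bystander; origin at the middle of its underside
Not all that is in view belongs to the job. What is shaped like the bin_blue but pink is not meant.

How it is judged:
On the way, in this order (a step that is already met when the one before it is completed fails the run):
1. the red handle is pressed right down: the clamp is open (value of joint clamp_handle above 0.5 rad), for 0.2 s.
2. the hand points at the yellow bin from just above for 1.5 s (horizontal distance between the grasp point and bin_yellow_mouth below 0.03 m and z of the grasp point in the frame of bin_yellow_mouth between 0.02 and 0.1 m), for 1.5 s.
3. the hand points at the blue cap of the glue bottle from just above for 1.5 s (horizontal distance between the grasp point and glue_bottle_cap below 0.025 m and z of the grasp point in the frame of glue_bottle_cap between 0.02 and 0.1 m), for 1.5 s.
At the end, for the whole second after the job is handed in: The clamp handle is down (over 0.5 of 0.63 rad); the grasp point of the fingers (about 2 cm behind the tips) is within 25 mm sideways of the centre of the blue cap and 20 to 100 mm above it; bins, bottles, screwdriver and tape stand within 10 mm of where they started, bins and bottles upright (all of step 3 and value of joint clamp_handle above 0.5 rad and distance of each of bin_green, bin_yellow, bin_blue, glue_bottle, oil_bottle, screwdriver, tape_roll from where it was at the start of the episode below 0.01 m and angle between each of bin_green, bin_yellow, bin_blue, glue_bottle, oil_bottle's own z axis and vertical below 0.2 rad and linear speed of glue_bottle below 0.02 m/s); the robot touches nothing.
It fails at once if a bin or a bottle is touched (contact force between any of the fingers, the arm and bin_green above 0.3 N or contact force between any of the fingers, the arm and bin_yellow above 0.3 N or contact force between any of the fingers, the arm and bin_blue above 0.3 N or contact force between any of the fingers, the arm and glue_bottle above 0.3 N or contact force between any of the fingers, the arm and oil_bottle above 0.3 N).
It fails at once if a bin, a bottle, the screwdriver or the tape is moved, lifted or knocked over (more than 10 mm) (distance of any of bin_green, bin_yellow, bin_blue, glue_bottle, oil_bottle, screwdriver, tape_roll from where it was at the start of the episode above 0.01 m).
It fails at once if the hand points at another bin or at the black-capped bottle (fingers within 20 mm sideways of its middle and less than about 60 mm above it) ((horizontal distance between the grasp point and bin_green_mouth below 0.02 m and z of the grasp point in the frame of bin_green_mouth between 0 and 0.08 m) or (horizontal distance between the grasp point and bin_blue_mouth below 0.02 m and z of the grasp point in the frame of bin_blue_mouth between 0 and 0.08 m) or (horizontal distance between the grasp point and oil_bottle_cap below 0.02 m and z of the grasp point in the frame of oil_bottle_cap between 0 and 0.08 m)).
It also fails if it takes over 48 s, if anything falls off the work surface, if the arm or the gripper's body presses on something with over 40 N, if the wrist force passes 120 N, or if a joint passes its speed limit or range.

### The arm

A 7-joint arm with a two-finger parallel gripper is mounted at the origin on a cart in front of the work surface, level with it; the furniture and walls round the work are solid. World frame = base frame: x ahead of the robot, y to its left, z up, the work surface at z = 0. Lengths are in m, angles in rad, forces in N, time in s.
With the tool pointing down it reaches from about 0.425 to 0.875 m from the base axis. Payload 4.7 kg.
Tool frame: the origin (TCP) lies on the centre line of the jaws, within the pads' length; the fingertips stand 8 mm ahead of it and the grasp point (between the pads) lies 11 mm behind it; z points along the fingers, y is the direction in which the jaws open and shut (so a half turn about z gives the same grasp; the last joint's range is limited). The gripper opens to 87 mm and grips with 3 to 60 N. Pads are 19 mm wide; open, the fingers measure 117 mm over their backs; the gripper's body (75 mm by 190 mm) begins 51 mm behind the grasp point.
Start: joints at [-1.171, 0.321, -0.07, 1.45, 0.023, 1.371, -0.057], TCP at [0.245, 0.602, 0.231] pointing down, gripper open.
Joint ranges: [-2.86, 2.86], [-0.3, 2.09], [-1.38, 1.24], [0.06, 2.45], [-1.56, 4.7], [0.09, 2.05], [-2.69, 2.69]. Speed limits (rad/s): [2.57, 2.57, 3.14, 3.14, 3.14, 3.14, 3.14].

### API

Orientations are given as a rotation vector (axis times angle).
In Python, from bench import status, optics, order gives the robot as it stands.
- The arm moves only by the tool step_arm, never from a script. Its argument "rows" is a list of rows, each a list of 3 entries, a list of its own where there are three numbers: the turn, a rotation vector about the tool's x, y, z in degrees, then the shift along the tool's x, y, z in mm, then the finger opening in mm, from 0 to 87. A call has 1 to 12 rows; each row shifts and turns the pose as measured when the row begins, along the tool's axes as they then stand; what a row does not reach is not made up. A row lasts 1/12 s, in which the tool goes at most 41.7 mm and 7.16 degrees, less where a joint would pass 70% of its speed; a pose out of reach is approached as far as the arm can. A call is refused whole if a number of a shift passes 41.7 or a number of a turn 7.16, either way. A call with a gripper value outside its range is refused whole. The fingers move at their own pace and stop on an object; "grip_force" is the grip in N (left out, the last holds). Time passes only in rows, so rows that do not move let the fingers close. It gives the time, the measured TCP pose, the force and the opening at its end, in the units of the state.
- status.get_state(): the state, without advancing time (a new reading comes with each control period).
- optics.get_image(name): name is "scene" or "top"; returns a dict with "frame" (400x640x3 uint8, red, green, blue), "range_z" (400x640 float32, m along the optical axis (not along the pixel's ray), 0 where there is no reading), "K" (3x3 intrinsics, pixels), "R" (3x3) and "t" (3): a world point X has camera coordinates R X + t. Camera axes: x right, y down, z forward; pixel columns grow to the right and rows downward; lengths in m; the calibration is good to about 2 mm. A picture is of the moment at which its call begins.
- order.close_job(): hands the job in, once; it reports no verdict.
The state is a dict: "time": time; "joint_positions": joint angles; "qd": joint speeds; "joint_torque": joint torques, N m; "position": TCP position; "tool_rot": TCP orientation; "ft_force": force on the tool from outside, world axes, zero at the start; "torque": the same for the moment, N m; "grip_width": opening from 0.0 (shut) to 1.0 (fully open).
Only numpy, scipy, OpenCV 4.12 (cv2) and the standard library are available. Lean on these libraries where they do the work, as an engineer would, in place of code of your own. Each camera call takes 0.05 s, during which the arm holds its last target.

## Working session

There is one attempt and no reset: what is moved stays moved. The work goes in short steps, Python scripts to look and compute and a tool call to move; the robot and the scene stay as the last step left them, time stands still between calls to the robot, and variables do not carry over. Pictures are saved under pics/ and viewed, and the job is handed in when it is done.

Besides the shell and the picture viewer there is one more tool, called after "Call:" as a command line: name --argument value ..., lists and objects as JSON in quotes. step_arm: Moves the arm, as the interface text tells. Its arguments: {"type":"object","properties":{"rows":{"type":"array"},"grip_force":{"type":"number"}},"required":["rows"]}

```bash
mkdir -p pics; python3 - <<'E'
from bench import status, optics
import cv2,numpy as np
s=status.get_state()
for k,v in s.items(): print(k,np.round(v,4))
for n in("scene","top"):
    d=optics.get_image(n); np.savez(f"{n}0.npz",**d)
    cv2.imwrite(f"pics/{n}0.png",d["frame"][...,::-1]); print(n,d["K"],d["R"],d["t"])
E
```

```text
time 0.0
joint_positions [-1.1709  0.3218 -0.0701  1.4517  0.0226  1.3708 -0.0569]
qd [-0.0004  0.0013  0.0019  0.0003 -0.0001  0.0005  0.0002]
joint_torque [-1.00000e-04 -4.91290e+01 -4.04200e-01 -3.12534e+01 -6.40000e-02
  4.35000e-02  2.00000e-04]
position [0.2445 0.6017 0.2295]
tool_rot [-6.0220e-01 -3.0831e+00  2.9000e-03]
ft_force [-0.5568 -0.6432  0.5662]
torque [0.0053 0.014  0.0042]
grip_width 1.0003
scene [[365.06642344   0.         316.20627538]
 [  0.         365.06642344 201.21715146]
 [  0.           0.           1.        ]] [[ 0.81729898 -0.57618696  0.00556504]
 [-0.4250764  -0.60941854 -0.66926758]
 [ 0.38901469  0.54462614 -0.74300063]] [-0.46168197  0.26610385  0.85836393]
top [[363.18443207   0.         319.86329268]
 [  0.         363.18443207 204.55764694]
 [  0.           0.           1.        ]] [[-0.01035258 -0.99993066 -0.00561212]
 [-0.97920011  0.01127495 -0.20258338]
 [ 0.20263261  0.00339813 -0.97924894]] [-0.00244479  0.58032732  1.22281507]
```

View pics/scene0.png

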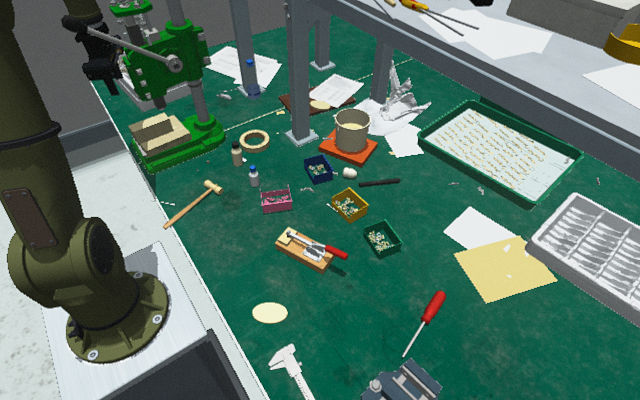

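View pics/top0.png

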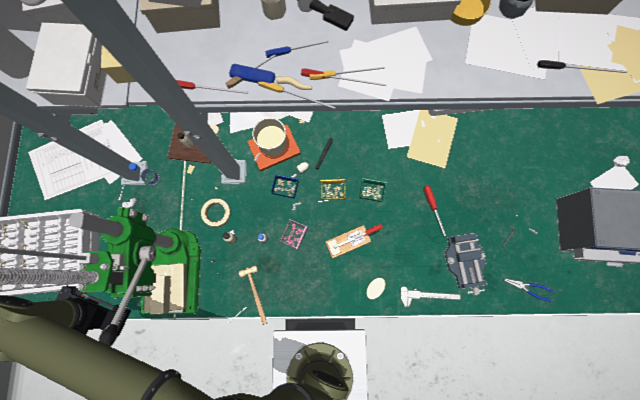

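The top view shows the clamp at (350,240) with its red grip tip at (375,229). The yellow bin is at (332,189), green at (372,189), blue at (285,186), and the pink decoy at (293,234). The blue-capped bottle is at (262,237) and the black-capped one at (229,236). A distractor blue-topped bottle stands at (135,168), and the tape roll is at (215,212). The hand starts beside the green drill press, at about (80,310).

Candidates:
- **Blue cap:** (262,237), or the far bottle at (135,168). I choose the small one at (262,237).
- **Red handle:** the clamp's at (373,230), or the screwdriver's at (430,197). I choose the clamp's.
- **Bin:** yellow at (332,189).

```bash
cat > h.py <<'E'
import numpy as np,cv2
def load(n,i=0): return dict(np.load(f"{n}{i}.npz"))
def proj(d,X):
    c=d["R"]@np.asarray(X,float)+d["t"]; p=d["K"]@c; return p[:2]/p[2],c[2]
def ray(d,u,v,z):
    r=d["R"].T@np.linalg.inv(d["K"])@np.array([u,v,1.]); c=-d["R"].T@d["t"]
    return c+r*(z-c[2])/r[2]
def cloud(d):
    v,u=np.mgrid[:400,:640]; z=d["range_z"]
    P=np.stack([u,v,np.ones_like(u)],-1)@np.linalg.inv(d["K"]).T*z[...,None]
    return (P-d["t"])@d["R"]
E
python3 - <<'E'
from h import *
boxes={"top":{"yellow":(318,175,349,203),"red":(362,222,388,240),"bluecap":(254,229,270,245),"black":(221,228,238,245),"green":(358,176,387,203),"blue":(270,174,300,200),"pink":(280,217,310,251)},
"scene":{"yellow":(328,184,370,224),"red":(322,242,350,262),"bluecap":(247,162,260,188),"black":(229,139,245,167),"green":(362,218,404,258),"blue":(302,153,334,186)}}
hs={"yellow":((18,120,60),(34,255,255),.042),"red":((0,150,80),(7,255,255),.077),"bluecap":((100,120,60),(125,255,255),.074),"black":((0,0,0),(180,255,60),.086),"green":((60,90,10),(90,255,90),.042),"blue":((105,100,20),(130,255,160),.042)}
for n in boxes:
    d=load(n);hsv=cv2.cvtColor(d["frame"],cv2.COLOR_RGB2HSV);C=cloud(d)
    for k,b in boxes[n].items():
        if k not in hs: continue
        lo,hi,z=hs[k]; m=np.zeros((400,640),np.uint8); x0,y0,x1,y1=b
        m[y0:y1,x0:x1]=cv2.inRange(hsv,lo,hi)[y0:y1,x0:x1]
        v,u=np.nonzero(m)
        if len(u)==0: print(n,k,'none');continue
        P=C[m>0]; ok=(P[:,2]>.01)&(d["range_z"][m>0]>0);P=P[ok]
        um,vm=(u.min()+u.max())/2,(v.min()+v.max())/2
        print(n,k,len(u),'px',u.mean().round(1),v.mean().round(1),'ray mean',ray(d,u.mean(),v.mean(),z).round(3),'cloud med',np.median(P,0).round(3),'min',P.min(0).round(3),'max',P.max(0).round(3))
d=load("top")
for n,b in (("top",(210,160,400,270)),("scene",(220,130,410,290))):
    d=load(n);x0,y0,x1,y1=b;c=d["frame"][y0:y1,x0:x1,::-1]
    cv2.imwrite(f"pics/{n}crop.png",cv2.resize(c,None,fx=4 if n=="top" else 3.5,fy=4 if n=="top" else 3.5,interpolation=cv2.INTER_CUBIC))
print(proj(load("top"),[.2445,.6017,.23]),proj(load("scene"),[.2445,.6017,.23]))
E
```

```text
top yellow 102 px 333.3 185.4 ray mean [ 0.654 -0.058  0.042] cloud med [ 0.674 -0.058  0.031] min [ 0.61  -0.097  0.011] max [ 0.679 -0.01   0.046]
top red 75 px 373.5 228.9 ray mean [ 0.489 -0.192  0.077] cloud med [ 0.488 -0.189  0.084] min [ 0.475 -0.217  0.074] max [ 0.505 -0.166  0.091]
top bluecap 21 px 260.0 236.0 ray mean [0.469 0.198 0.074] cloud med [0.469 0.198 0.073] min [0.462 0.191 0.068] max [0.477 0.205 0.076]
top black 11 px 226.7 235.3 ray mean [0.472 0.309 0.086] cloud med [0.473 0.309 0.083] min [0.463 0.305 0.075] max [0.479 0.314 0.091]
top green 129 px 372.7 188.8 ray mean [ 0.64  -0.2    0.042] cloud med [ 0.664 -0.211  0.022] min [ 0.601 -0.245  0.01 ] max [ 0.678 -0.152  0.044]
top blue 97 px 283.9 181.6 ray mean [0.67  0.121 0.042] cloud med [0.684 0.124 0.026] min [0.616 0.074 0.01 ] max [0.7   0.168 0.046]
scene yellow 564 px 350.6 204.3 ray mean [ 0.637 -0.068  0.042] cloud med [ 0.653 -0.056  0.026] min [ 0.608 -0.101  0.01 ] max [ 0.678 -0.011  0.045]
scene red 151 px 335.8 251.5 ray mean [ 0.489 -0.19   0.077] cloud med [ 0.486 -0.194  0.084] min [ 0.471 -0.22   0.075] max [ 0.503 -0.165  0.089]
scene bluecap 37 px 252.3 168.1 ray mean [0.466 0.192 0.074] cloud med [0.467 0.193 0.072] min [0.461 0.188 0.061] max [0.475 0.204 0.077]
scene black 46 px 235.0 145.2 ray mean [0.468 0.304 0.086] cloud med [0.47  0.308 0.084] min [0.461 0.302 0.072] max [0.48  0.322 0.088]
scene green 685 px 382.4 239.0 ray mean [ 0.628 -0.21   0.042] cloud med [ 0.647 -0.201  0.025] min [ 0.599 -0.249  0.01 ] max [ 0.677 -0.152  0.043]
scene blue 410 px 319.0 168.6 ray mean [0.649 0.105 0.042] cloud med [0.661 0.12  0.027] min [0.616 0.073 0.01 ] max [0.699 0.17  0.045]
(array([109.4230156 , 308.78787479]), np.float64(1.0491761394187606)) (array([116.53605757,  83.35905275]), np.float64(1.1102894301907833))
```

View pics/topcrop.png

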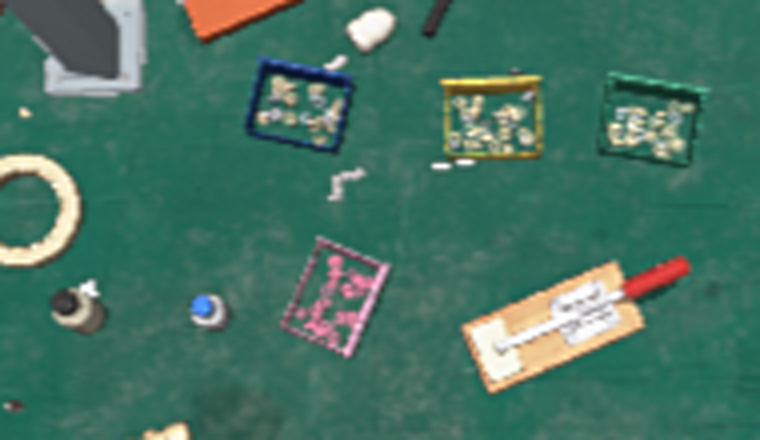

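View pics/scenecrop.png

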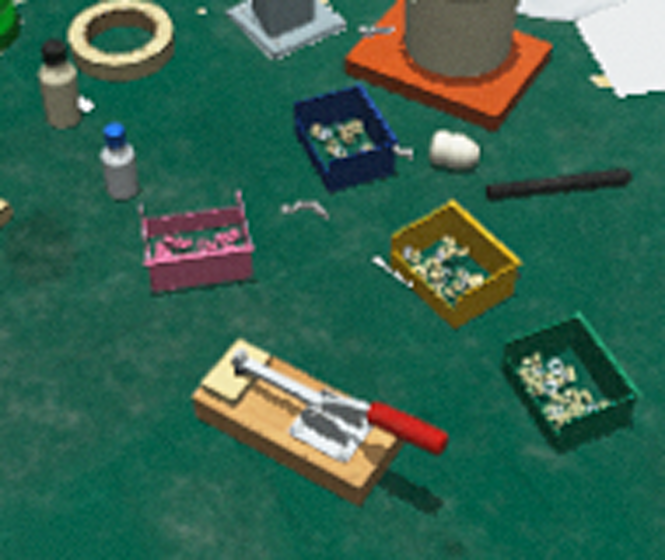

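```bash
python3 - <<'E'
from h import *
for n in("top","scene"):
    C=cloud(load(n));v=load(n)["range_z"]>0
    # points high along way: max z in y-bands, x .15-.75
    for y in np.arange(-.3,.85,.05):
        r=[]
        for x in np.arange(.1,.8,.05):
            m=v&(C[...,0]>x)&(C[...,0]<x+.05)&(C[...,1]>y)&(C[...,1]<y+.05)
            r.append(int(1000*C[m][:,2].max()) if m.any() else -1)
        print(n,round(y,2),r)
from scipy.spatial.transform import Rotation as R
from bench import status
print(R.from_rotvec(status.get_state()["tool_rot"]).as_matrix().round(3))
E
```

```text
top -0.3 [-730, 4, 11, 10, 9, 7, 8, 8, 11, 7, 9, 8, 515, 518]
top -0.25 [-726, 6, 10, 15, 12, 9, 7, 91, 87, 8, 44, 46, 514, 519]
top -0.2 [5, 7, 8, 13, 12, 9, 33, 88, 32, 10, 46, 45, 522, 527]
top -0.15 [7, 5, 9, 8, 9, 8, 55, 74, 28, 9, 9, 8, 521, 527]
top -0.1 [7, 4, 10, 8, 10, 31, 68, 58, 9, 9, 43, 45, 514, 527]
top -0.05 [19, 5, 10, 7, 7, 31, 47, 40, 8, 8, 45, 44, 526, 532]
top -0.0 [468, 6, 8, 8, 7, 9, 10, 44, 43, 9, 9, 8, 526, 539]
top 0.05 [612, 6, 8, 8, 10, 8, 46, 47, 47, 10, 42, 45, 514, 538]
top 0.1 [686, 6, 9, 8, 10, 8, 43, 44, 37, 11, 28, 45, 514, 537]
top 0.15 [700, 14, 16, 9, 7, 7, 8, 76, 9, 8, 43, 48, 514, 536]
top 0.2 [707, 701, 16, 18, 19, 26, 8, 74, 8, 8, 9, 9, 514, 531]
top 0.25 [712, 710, 10, 7, 26, 23, 9, 51, 7, 8, 10, 892, 883, 530]
top 0.3 [699, 697, 651, 8, 8, 9, 7, 91, 29, 30, 26, 891, 8, 533]
top 0.35 [687, 688, 669, 8, 8, 10, 8, 9, 29, 26, 29, 13, 514, 512]
top 0.4 [669, 677, 668, 81, 78, 32, 38, 38, 28, 27, 25, 8, 513, 583]
top 0.45 [-727, 666, 664, 625, 465, 474, 387, 387, 351, 7, 7, 9, 514, 583]
top 0.5 [-728, 653, 655, 639, 721, 718, 542, 541, 364, 9, 7,
[... 1311 characters left out ...]
31, 9, 11, 5]
scene 0.4 [-728, 466, 81, 81, 80, 320, 305, 33, 24, 27, 23, 6, 6, 18]
scene 0.45 [-730, 480, 478, 458, 466, 473, 387, 387, 352, 8, 6, 6, 7, 18]
scene 0.5 [-732, 336, 391, 458, 476, 467, 454, 452, 363, 6, 6, 7, 7, 20]
scene 0.55 [-729, 393, 478, 475, -1, 80, 385, 32, 5, 6, 6, 171, 62, 19]
scene 0.6 [-730, 4, 435, 425, 335, 22, 32, 30, 7, 6, 6, 170, 170, 10]
scene 0.65 [-722, 4, 5, 336, 335, 5, 6, 5, 6, 36, 25, 357, 356, 12]
scene 0.7 [-730, 6, 5, 4, 5, 7, 7, 6, 6, 21, 7, 347, 11, 8]
scene 0.75 [-730, 3, 8, 5, 102, 39, 63, 64, 30, 7, 8, 7, 8, 6]
scene 0.8 [-726, 4, 5, 99, 103, -1, -1, 60, 37, 46, 9, 9, 9, 0]
[[-0.927  0.376 -0.   ]
 [ 0.376  0.927 -0.002]
 [-0.    -0.002 -1.   ]]
```

The crops confirm the choices: yellow bin, small white bottle with blue cap, and clamp handle pointing to the lower right. The drill press stands near the arm's start pose, so I'll look at that space before moving.

```bash
python3 - <<'E'
from h import *
for n,b,f in (("top",(0,180,220,400),3.4/1.3),("scene",(60,0,260,200),2.9)):
    d=load(n);x0,y0,x1,y1=b;c=d["frame"][y0:y1,x0:x1,::-1]
    cv2.imwrite(f"pics/{n}press.png",cv2.resize(c,None,fx=f,fy=f,interpolation=cv2.INTER_CUBIC))
    C=cloud(d);hsv=cv2.cvtColor(d["frame"],cv2.COLOR_RGB2HSV)
    v=d["range_z"]>0
    g=(cv2.inRange(hsv,(50,150,40),(70,255,255))>0)&v
    for z0,z1 in((.01,.1),(.1,.2),(.2,.3),(.3,.4),(.4,.5),(.5,.8)):
        P=C[g&(C[...,2]>z0)&(C[...,2]<z1)&(C[...,1]>.2)&(C[...,0]<.8)]
        if len(P)>5: print(n,z0,len(P),np.percentile(P,[1,99],axis=0).round(3).tolist())
    lever=[(115,325),(130,290),(145,252),(170,280),(165,300)] if n=="top" else [(110,50),(140,57),(175,64),(150,130),(80,50),(100,70)]
    for u,w in lever: print(n,u,w,d["frame"][w,u],C[w,u].round(3))
    m=v&(C[...,2]>.4)&(C[...,2]<.53)&(C[...,0]>.6)&(C[...,1]<.2)&(C[...,1]>-.4)
    print("shelf edge x",np.percentile(C[m][:,0],[0,1,5]).round(3), C[m][:,2].min())
E
```

```text
top 0.01 1509 [[0.218, 0.425, 0.011], [0.502, 0.605, 0.068]]
top 0.2 482 [[0.284, 0.485, 0.212], [0.511, 0.508, 0.298]]
top 0.3 1484 [[0.285, 0.482, 0.302], [0.509, 0.548, 0.388]]
top 0.4 590 [[0.3, 0.484, 0.446], [0.392, 0.537, 0.46]]
top 115 325 [28 28 28] [0.224 0.462 0.446]
top 130 290 [164 162 160] [0.3   0.464 0.391]
top 145 252 [193 188 186] [0.399 0.469 0.321]
top 170 280 [132 123 103] [0.325 0.495 0.078]
top 165 300 [75 70 59] [0.262 0.492 0.112]
shelf edge x [0.715 0.739 0.741] 0.4523357778379476
scene 0.01 1896 [[0.213, 0.421, 0.011], [0.494, 0.605, 0.066]]
scene 0.2 1498 [[0.28, 0.482, 0.214], [0.505, 0.518, 0.299]]
scene 0.3 1929 [[0.282, 0.479, 0.301], [0.509, 0.545, 0.386]]
scene 0.4 361 [[0.297, 0.48, 0.448], [0.39, 0.539, 0.459]]
scene 110 50 [19 20 23] [0.263 0.584 0.336]
scene 140 57 [ 2 59 18] [0.32  0.496 0.336]
scene 175 64 [63 66 66] [0.395 0.448 0.313]
scene 150 130 [86 84 67] [0.271 0.494 0.111]
scene 80 50 [86 88 89] [ 0.224  1.619 -0.06 ]
scene 100 70 [ 9 10 12] [0.213 0.515 0.321]
shelf edge x [0.715 0.738 0.739] 0.4533463944157501
```

View pics/toppress.png

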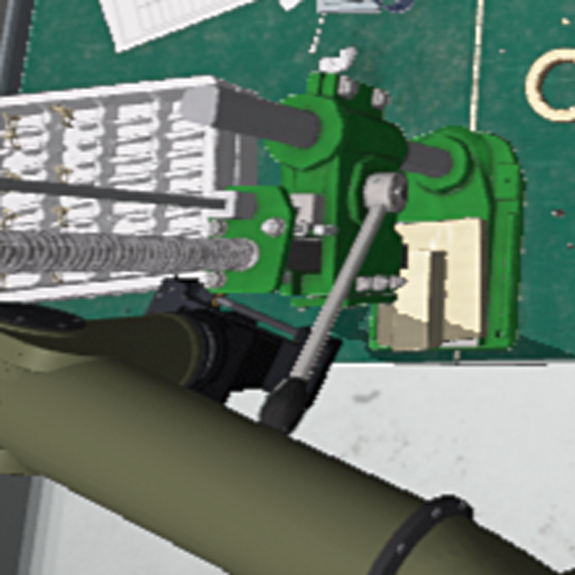

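View pics/scenepress.png

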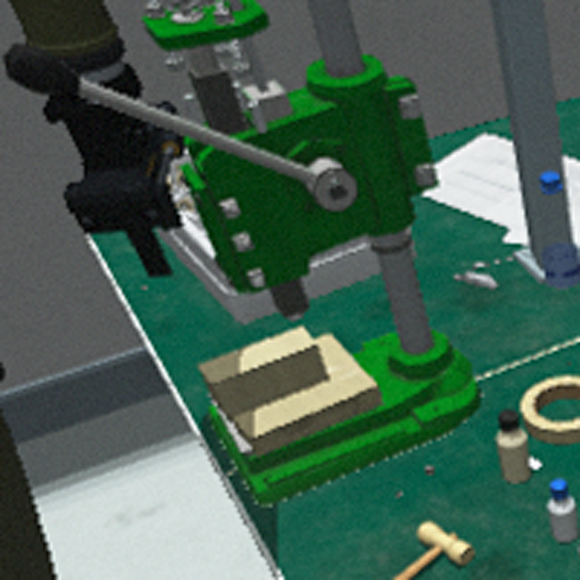

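The press occupies x 0.21–0.51 and y 0.42–0.60. Its lever knob is at about (0.22, 0.46, 0.45), and there are tall rods at radius ≥0.59. The hand has to back away in −x, rise above the knob, come inward, and then swing right. First I'll get the target numbers.

```bash
cat > mv.py <<'E'
import sys,numpy as np
from scipy.spatial.transform import Rotation as R
from bench import status
s=status.get_state(); M=R.from_rotvec(s["tool_rot"]).as_matrix(); p=np.array(s["position"])
print("t",round(s["time"],2),"p",p.round(4),"z",M[:,2].round(3),"y",M[:,1].round(3),"F",np.round(s["ft_force"],1),"q",np.round(s["joint_positions"],2),"w",s["grip_width"])
if len(sys.argv)>3:
    t=np.array([float(a) for a in sys.argv[1:4]]); print("tool mm to go",(M.T@(t-p)*1000).round(1))
    # rotation that makes the tool straight down with y along given heading
    h=np.radians(float(sys.argv[4])) if len(sys.argv)>4 else np.arctan2(M[1,1],M[0,1])
    y=np.array([np.cos(h),np.sin(h),0]);z=np.array([0,0,-1.]);x=np.cross(y,z)
    print("turn deg",np.degrees(R.from_matrix(M.T@np.stack([x,y,z],1)).as_rotvec()).round(2))
E
python3 - <<'E'
from h import *
d=load("top")
B=np.array([(463,325),(618,262),(645,325),(490,392)])/4+[210,160]
W=np.array([ray(d,*b,.028) for b in B]);print(W.round(3),W.mean(0).round(4),[np.linalg.norm(W[i]-W[(i+1)%4]).round(3) for i in range(4)])
ax=(W[1]+W[2]-W[0]-W[3])/2;ax/=np.linalg.norm(ax);print("axis",ax)
o=W.mean(0)
for r in(.08,.085):print("grip",(o+ax*r).round(4))
for n in("top","scene"):
    e=load(n);hsv=cv2.cvtColor(e["frame"],cv2.COLOR_RGB2HSV);C=cloud(e)
    m=(cv2.inRange(hsv,(0,150,80),(7,255,255))>0)&(abs(C[...,0]-.49)<.06)&(abs(C[...,1]+.19)<.06)&(C[...,2]>.03)
    P=C[m];c=P.mean(0);u=np.linalg.svd((P-c)[:,:2])[2][0];s=(P-o)[:,:2]@ax[:2];l=(P-o)[:,:2]@np.array([-ax[1],ax[0]])
    print(n,c.round(4),u,"along",s.min().round(3),s.max().round(3),"lat",np.percentile(l,[2,50,98]).round(4),"z top",P[:,2].max().round(3))
E
python3 mv.py .115 .602 .2295
```

```text
[[ 0.454 -0.028  0.028]
 [ 0.509 -0.167  0.028]
 [ 0.452 -0.189  0.028]
 [ 0.395 -0.051  0.028]] [ 0.4522 -0.109   0.028 ] [np.float64(0.15), np.float64(0.061), np.float64(0.15), np.float64(0.063)]
axis [ 0.37459882 -0.927187    0.        ]
grip [ 0.4822 -0.1832  0.028 ]
grip [ 0.4841 -0.1878  0.028 ]
top [ 0.4882 -0.1907  0.0835] [ 0.39631917 -0.9181128 ] along 0.062 0.117 lat [-0.0043  0.0028  0.0104] z top 0.091
scene [ 0.4861 -0.1931  0.0833] [ 0.38185075 -0.924224  ] along 0.061 0.119 lat [-0.0059 -0.0007  0.0078] z top 0.089
t 0.1 p [0.2445 0.6018 0.2296] z [-0.    -0.002 -1.   ] y [ 0.376  0.927 -0.002] F [-0.8 -0.5  0.3] q [-1.17  0.32 -0.07  1.45  0.02  1.37 -0.06] w 0.9990775872694125
tool mm to go [ 1.20e+02 -4.85e+01  1.00e-01]
turn deg [-0.1   0.01  0.  ]
```

Block size (150 × 62 mm) and handle height (about 89 mm) match the description. The red grip ends 118 mm from the block's middle, so by the given "18 mm in from the tip" the grip point is at about (0.490, −0.201). The yellow mouth is at (0.643, −0.055) and the blue cap at (0.468, 0.196). Now I'll back away from the press.

Call:
step_arm --rows '[[[0,0,0],[20,-8,0],0],[[0,0,0],[20,-8,0],0],[[0,0,0],[20,-8,0],0],[[0,0,0],[20,-8,0],0],[[0,0,0],[20,-8,0],0],[[0,0,0],[20,-8,0],0]]'

```text
time: 0.6
position: [0.1191, 0.5994, 0.2247]
tool_rot: [0.622, 3.075, -0.014]
ft_force: [0.1, 0.3, 0.7]
grip_width: 0.631
```

```bash
python3 mv.py .1 .58 .56
```

```text
t 0.6 p [0.1191 0.5994 0.2247] z [ 0.002 -0.01  -1.   ] y [ 0.389  0.921 -0.008] F [0.1 0.3 0.7] q [-1.31  0.25 -0.14  1.55  0.04  1.35 -0.28] w 0.6311632642168405
tool mm to go [   8.1  -28.  -335.2]
turn deg [-0.46  0.33  0.  ]
```

Call:
step_arm --rows '[[[0,0,0],[1,-2,-28],0],[[0,0,0],[1,-2,-28],0],[[0,0,0],[1,-2,-28],0],[[0,0,0],[1,-2,-28],0],[[0,0,0],[1,-2,-28],0],[[0,0,0],[1,-2,-28],0],[[0,0,0],[1,-2,-28],0],[[0,0,0],[1,-2,-28],0],[[0,0,0],[1,-2,-28],0],[[0,0,0],[1,-2,-28],0],[[0,0,0],[1,-2,-28],0],[[0,0,0],[1,-2,-28],0]]'

```text
time: 1.6
position: [0.0862, 0.5829, 0.557]
tool_rot: [-0.593, -3.082, 0.056]
ft_force: [1.9, 2.1, -1.4]
grip_width: 0.005
```

```bash
python3 mv.py .1 .42 .56
```

```text
t 1.6 p [0.0862 0.5829 0.557 ] z [-0.01  -0.035 -0.999] y [ 0.371  0.928 -0.036] F [ 1.9  2.1 -1.4] q [-1.48  0.3   0.03  0.83 -0.02  2.05 -0.27] w 0.004797147059457144
tool mm to go [ -73.3 -146.2    2.5]
turn deg [-2.05  0.23  0.  ]
```

```bash
python3 mv.py .08 .43 .535
```

```text
t 1.6 p [0.0862 0.5829 0.557 ] z [-0.01  -0.035 -0.999] y [ 0.371  0.928 -0.036] F [ 1.9  2.1 -1.4] q [-1.48  0.3   0.03  0.83 -0.02  2.05 -0.27] w 0.004797147059457144
tool mm to go [ -50.9 -143.4   27.4]
turn deg [-2.05  0.23  0.  ]
```

Call:
step_arm --rows '[[[-0.5,0,0],[-8,-18,12],0],[[-0.5,0,0],[-7,-18,8],0],[[-0.5,0,0],[-6,-18,3],0],[[-0.5,0,0],[-6,-18,1],0],[[0,0,0],[-6,-18,0],0],[[0,0,0],[-6,-18,0],0],[[0,0,0],[-6,-18,0],0],[[0,0,0],[-6,-18,0],0]]'

```text
time: 2.27
position: [0.0817, 0.4321, 0.5334]
tool_rot: [0.599, 3.077, 0.012]
ft_force: [0.1, -0.5, 0.3]
grip_width: 0.004
```

```bash
python3 mv.py .22 .36 .535 35
```

```text
t 2.27 p [0.0817 0.4321 0.5334] z [ 0.008  0.006 -1.   ] y [0.375 0.927 0.009] F [ 0.1 -0.5  0.3] q [-1.48 -0.1   0.03  1.31  0.01  1.92 -0.26] w 0.004375595736246052
tool mm to go [-155.3  -15.    -0.8]
turn deg [ 0.58  0.16 32.98]
```

Call:
step_arm --rows '[[[0,0,3],[-22,2.5,0],0],[[0,0,3],[-22,2.5,0],0],[[0,0,3],[-22,2.5,0],0],[[0,0,3],[-22,2.5,0],0],[[0,0,3],[-22,2.5,0],0],[[0,0,3],[-22,2.5,0],0]]'

```text
time: 2.77
position: [0.2084, 0.3752, 0.5337]
tool_rot: [1.096, 2.939, 0.013]
ft_force: [0.2, -0.3, 0.3]
grip_width: 0.007
```

```bash
python3 mv.py .35 .25 .535 35
```

```text
t 2.77 p [0.2084 0.3752 0.5337] z [ 0.007  0.006 -1.   ] y [0.655 0.756 0.009] F [ 0.2 -0.3  0.3] q [-1.34 -0.13  0.18  1.34  0.03  1.92 -0.3 ] w 0.007134287175841539
tool mm to go [-189.1   -1.9   -1. ]
turn deg [ 0.55  0.03 14.11]
```

Call:
step_arm --rows '[[[0,0,3],[-24,2,0],0],[[0,0,3],[-24,2,0],0],[[0,0,3],[-24,2,0],0],[[0,0,3],[-24,2,0],0],[[0,0,3],[-24,2,3],0],[[0,0,2],[-26,2,5],0],[[0,0,0],[-28,2,8],0],[[0,0,0],[-28,2,8],0],[[0,0,0],[-28,2,8],0],[[0,0,0],[-28,2,8],0]]'

```text
time: 3.6
position: [0.3961, 0.1638, 0.4888]
tool_rot: [1.589, 2.701, 0.001]
ft_force: [0.1, -0.2, 0.0]
grip_width: 0.005
```

```bash
python3 mv.py .490 -.201 .25 22
```

```text
t 3.6 p [0.3961 0.1638 0.4888] z [ 0.007 -0.003 -1.   ] y [0.874 0.486 0.005] F [ 0.1 -0.2  0. ] q [-1.1  -0.2   0.51  1.46  0.11  1.85 -0.06] w 0.005406610942503641
tool mm to go [-363.   -96.2  240.8]
turn deg [0.29 0.36 7.06]
```

Call:
step_arm --rows '[[[0,0,0.6],[-30,-6,20],0],[[0,0,0.6],[-30,-6,20],0],[[0,0,0.6],[-30,-6,20],0],[[0,0,0.6],[-30,-6,20],0],[[0,0,0.6],[-30,-6,20],0],[[0,0,0.6],[-30,-6,20],0]]'

```text
time: 4.1
position: [0.4537, -0.0298, 0.3642]
tool_rot: [1.702, 2.626, -0.001]
ft_force: [0.6, -0.1, -0.5]
grip_width: 0.006
```

```bash
python3 mv.py .490 -.201 .2 22
```

```text
t 4.1 p [ 0.4537 -0.0298  0.3642] z [ 0.01  -0.007 -1.   ] y [0.913 0.408 0.006] F [ 0.6 -0.1 -0.5] q [-0.93 -0.25  0.77  1.71  0.18  1.61  0.25] w 0.005724345561816904
tool mm to go [-169.5  -37.8  165.7]
turn deg [0.36 0.56 2.1 ]
```

Call:
step_arm --rows '[[[0,0,0.5],[-20,-8,20],0],[[0,0,0.5],[-20,-8,20],0],[[0,0,0.5],[-20,-6,20],0],[[0,0,0.5],[-20,-4,20],0]]'

```text
time: 4.43
position: [0.461, -0.1293, 0.2798]
tool_rot: [1.776, 2.576, -0.004]
ft_force: [1.1, 0.3, -0.9]
grip_width: 0.009
```

```bash
python3 mv.py .490 -.201 .2 22
```

```text
t 4.43 p [ 0.461  -0.1293  0.2798] z [ 0.009 -0.009 -1.   ] y [0.935 0.355 0.005] F [ 1.1  0.3 -0.9] q [-0.87 -0.2   0.97  1.82  0.18  1.43  0.43] w 0.00879455053128406
tool mm to go [-76.3   1.2  80.8]
turn deg [ 0.28  0.69 -1.18]
```

Call:
step_arm --rows '[[[0,0.1,-0.2],[-16,0,16],0],[[0,0.1,-0.2],[-16,0,16],0],[[0,0.1,-0.2],[-16,0,16],0],[[0,0.1,-0.2],[-16,0,16],0],[[0,0.1,-0.2],[-12,0,16],0],[[0,0,0],[0,0,0],0]]'

```text
time: 4.93
position: [0.4833, -0.2203, 0.1938]
tool_rot: [1.792, 2.572, -0.009]
ft_force: [-0.8, -0.1, 0.7]
grip_width: 0.005
```

```bash
python3 mv.py .490 -.201 .13 22;  python3 - <<'E'
from bench import optics
import cv2,numpy as np
a=[]
for n in("scene","top"):
    d=optics.get_image(n);np.savez(f"{n}1.npz",**d)
    a.append(d["frame"][130:330,200:440,::-1] if n=="scene" else d["frame"][130:330,240:480,::-1])
cv2.imwrite("pics/above.png",cv2.resize(np.hstack(a),None,fx=1.6,fy=1.6))
E
```

```text
t 4.93 p [ 0.4833 -0.2203  0.1938] z [ 0.002 -0.009 -1.   ] y [ 0.938  0.346 -0.001] F [-0.8 -0.1  0.7] q [-0.72  0.15  1.2   1.83 -0.14  1.25  0.87] w 0.005199314171667957
tool mm to go [16.4 13.  63.6]
turn deg [-0.06  0.52 -1.73]
```

View pics/above.png

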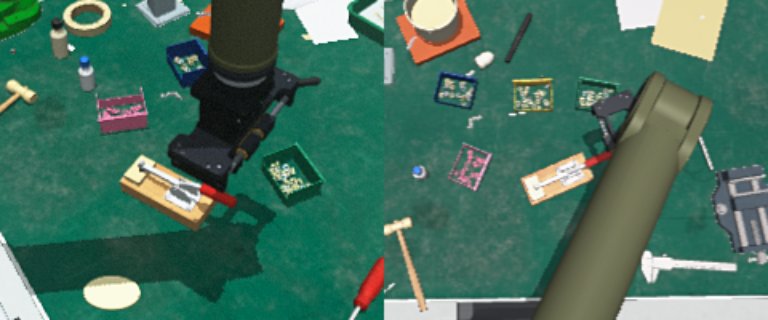

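The hand hangs above the red grip, which is at (235,200) in the left picture and (605,157) in the right. All the bins and bottles are untouched. I'll centre and lower.

Call:
step_arm --rows '[[[0,0.1,-0.5],[6,5,10],0],[[0,0.1,-0.5],[6,5,15],0],[[0,0.1,-0.5],[4,3,15],0],[[0,0,0],[0,0,10],0],[[0,0,0],[0,0,5],0],[[0,0,0],[0,0,0],0]]'

```text
time: 5.53
position: [0.4955, -0.1929, 0.143]
tool_rot: [1.745, 2.601, 0.02]
ft_force: [0.2, 0.5, -0.5]
grip_width: 0.005
```

```bash
python3 mv.py .490 -.201 .095 22
```

```text
t 5.53 p [ 0.4955 -0.1929  0.143 ] z [ 0.015  0.006 -1.   ] y [0.925 0.379 0.016] F [ 0.2  0.5 -0.5] q [-0.69  0.22  1.14  1.9  -0.23  1.15  0.93] w 0.005236498433012518
tool mm to go [-5.4 -8.9 47.8]
turn deg [0.89 0.02 0.29]
```

Call:
step_arm --rows '[[[0.3,0,0],[-2,-3,9],0],[[0.3,0,0],[-2,-3,9],0],[[0.2,0,0],[-2,-2,9],0],[[0,0,0],[0,0,9],0],[[0,0,0],[0,0,0],0]]'

```text
time: 5.95
position: [0.4915, -0.202, 0.1054]
tool_rot: [1.747, 2.607, 0.005]
ft_force: [0.2, 0.6, -0.0]
grip_width: 0.006
```

```bash
python3 mv.py .490 -.201 .040 22
```

```text
t 5.95 p [ 0.4915 -0.202   0.1054] z [ 0.004  0.001 -1.   ] y [0.925 0.38  0.004] F [ 0.2  0.6 -0. ] q [-0.62  0.29  1.11  1.93 -0.3   1.09  0.99] w 0.005892910368896662
tool mm to go [ 1.5 -1.3 65.4]
turn deg [0.26 0.05 0.34]
```

Positioned over the grip. Pressing down in steps.

Call:
step_arm --rows '[[[0,0,0],[0,0,6],0],[[0,0,0],[0,0,6],0],[[0,0,0],[0,0,6],0],[[0,0,0],[0,0,6],0],[[0,0,0],[0,0,6],0]]'

```text
time: 6.37
position: [0.4937, -0.2062, 0.0748]
tool_rot: [1.746, 2.599, 0.002]
ft_force: [0.4, -3.6, 2.6]
grip_width: 0.004
```

```bash
python3 mv.py .490 -.201 .040 22
```

```text
t 6.37 p [ 0.4937 -0.2062  0.0748] z [ 0.01  -0.005 -1.   ] y [0.926 0.378 0.007] F [ 0.4 -3.6  2.6] q [-0.58  0.35  1.07  1.95 -0.35  1.03  1.04] w 0.004312187888167245
tool mm to go [ 6.4 -1.7 34.8]
turn deg [0.41 0.46 0.2 ]
```

Call:
step_arm --rows '[[[0,0,0],[2,0,6],0],[[0,0,0],[2,0,6],0],[[0,0,0],[1,0,6],0],[[0,0,0],[1,0,6],0],[[0,0,0],[1,0,5],0]]'

```text
time: 6.78
position: [0.4934, -0.2031, 0.0452]
tool_rot: [1.744, 2.592, 0.0]
ft_force: [-6.0, -2.1, 42.4]
grip_width: 0.002
```

```bash
python3 mv.py .490 -.201 .040 22
```

```text
t 6.78 p [ 0.4934 -0.2031  0.0452] z [ 0.015 -0.01  -1.   ] y [0.926 0.376 0.01 ] F [-6.  -2.1 42.4] q [-0.55  0.38  1.04  1.98 -0.4   0.97  1.06] w 0.002367533848437997
tool mm to go [ 3.3 -2.4  5.1]
turn deg [0.57 0.84 0.11]
```

The force jumped to 42 N, which suggests the stop. I'll hold briefly, then lift straight off and look.

Call:
step_arm --rows '[[[0,0,0],[0,0,0],0],[[0,0,0],[0,0,0],0],[[0,0,0],[0,0,-1],0],[[0,0,0],[0,0,-8],0],[[0,0,0],[0,0,-15],0],[[0,0,0],[0,0,-20],0],[[0,0,0],[0,0,-25],0],[[0,0,0],[0,0,-25],0],[[0,0,0],[0,0,-25],0],[[0,0,0],[0,0,-25],0]]'

```text
time: 7.62
position: [0.4832, -0.1927, 0.1862]
tool_rot: [-1.745, -2.598, 0.004]
ft_force: [0.8, 0.1, 0.0]
grip_width: 0.007
```

```bash
python3 mv.py .6 -.06 .2 22;  python3 - <<'E'
from bench import optics
import cv2,numpy as np
from h import *
a=[]
for n in("scene","top"):
    d=optics.get_image(n);np.savez(f"{n}2.npz",**d)
    a.append(d["frame"][130:330,200:440,::-1] if n=="scene" else d["frame"][130:330,240:480,::-1])
    hsv=cv2.cvtColor(d["frame"],cv2.COLOR_RGB2HSV);C=cloud(d)
    m=(cv2.inRange(hsv,(0,150,60),(7,255,255))>0)&(abs(C[...,0]-.49)<.06)&(abs(C[...,1]+.19)<.06)&(C[...,2]>.0)
    P=C[m];print(n,len(P),P.min(0).round(3),P.max(0).round(3),P.mean(0).round(3))
    if len(P):
        s=(P[:,:2]-[.4522,-.109])@[.3746,-.927]
        for k in(.07,.08,.09,.1,.11):
            q=P[abs(s-k)<.005]; print(k,q[:,2].max().round(3) if len(q) else None)
cv2.imwrite("pics/after.png",cv2.resize(np.hstack(a),None,fx=1.6,fy=1.6))
E
```

```text
t 7.62 p [ 0.4832 -0.1927  0.1862] z [-0.012  0.005 -1.   ] y [ 0.926  0.378 -0.009] F [0.8 0.1 0. ] q [-0.74  0.14  1.17  1.85 -0.13  1.25  0.85] w 0.007159600704280791
tool mm to go [ 78.7 158.2 -14.5]
turn deg [-0.51 -0.5   0.24]
scene 147 [ 0.472 -0.218  0.018] [ 0.503 -0.169  0.054] [ 0.486 -0.195  0.037]
0.07 0.054
0.08 0.052
0.09 0.046
0.1 0.039
0.11 0.032
top 16 [ 0.475 -0.188  0.04 ] [ 0.494 -0.17   0.053] [ 0.485 -0.18   0.047]
0.07 0.053
0.08 0.051
0.09 0.04
0.1 None
0.11 None
```

View pics/after.png

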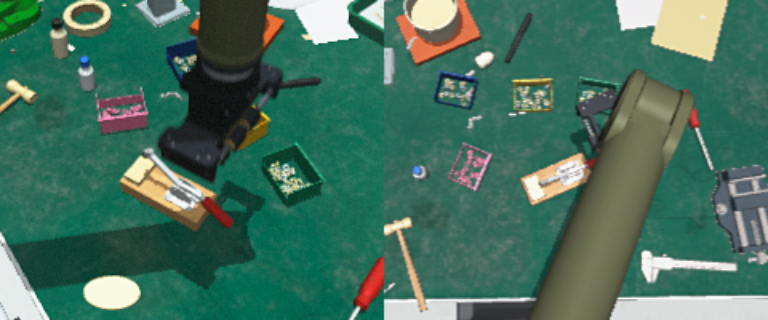

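```bash
python3 - <<'E'
from h import *
for i in(0,2):
    d=load("scene",i);hsv=cv2.cvtColor(d["frame"],cv2.COLOR_RGB2HSV);C=cloud(d)
    m=(cv2.inRange(hsv,(0,150,60),(7,255,255))>0)&(abs(C[...,0]-.49)<.06)&(abs(C[...,1]+.19)<.06)&(C[...,2]>.0)
    P=C[m];s=(P[:,:2]-[.4522,-.109])@[.3746,-.927]
    c=[(s[abs(s-k)<.004].mean(),np.percentile(P[abs(s-k)<.004][:,2],90)) for k in np.arange(.068,.116,.006)]
    f=np.polyfit(*np.array(c).T,1);print(i,f,np.arctan(f[0]),"z at .1",np.polyval(f,.1))
E
```

```text
0 [0.08271164 0.07874719] 0.08252379115676871 z at .1 0.08701835113982212
2 [-0.54177061  0.09077869] -0.49650311206538955 z at .1 0.036601631137374836
```

The clamp is open. The handle tilted by about 0.58 rad beyond its start, and its grip dropped from 87 to 37 mm. Next I'll check the wrist's overhang relative to the shelf (edge x≈0.738, z 0.45–0.52).

```bash
python3 - <<'E'
from h import *
for n in("top","scene"):
    d=load(n,2);C=cloud(d);m=(d["range_z"]>0)&(C[...,2]>.2)&(C[...,0]>.2)&(C[...,0]<.72)&(abs(C[...,1]+.15)<.2)
    for z in np.arange(.2,.9,.05):
        P=C[m&(abs(C[...,2]-z-.025)<.025)]
        if len(P)>4: print(n,round(z,2),len(P),P.min(0).round(3)[:2],P.max(0).round(3)[:2])
    s=(d["range_z"]>0)&(C[...,0]>.70)&(C[...,0]<1.0)&(abs(C[...,1])<.2)&(C[...,2]>.2)&(C[...,2]<.6)
    print("shelf",np.percentile(C[s],[0,1,50,99],axis=0).round(3).tolist())
E
python3 mv.py .643 -.055 .186
```

```text
top 0.25 400 [ 0.475 -0.195] [ 0.584 -0.124]
top 0.35 20 [ 0.483 -0.163] [ 0.507 -0.155]
top 0.5 25 [ 0.445 -0.15 ] [ 0.72  -0.037]
top 0.55 1235 [ 0.374 -0.247] [ 0.541 -0.094]
top 0.6 3463 [ 0.241 -0.225] [ 0.497 -0.026]
top 0.65 3792 [ 0.2   -0.133] [0.344 0.003]
top 0.7 111 [ 0.2   -0.065] [ 0.215 -0.01 ]
shelf [[0.716, -0.2, 0.452], [0.739, -0.196, 0.463], [0.854, -0.0, 0.513], [0.993, 0.196, 0.577]]
scene 0.2 25 [ 0.392 -0.252] [ 0.576 -0.177]
scene 0.25 1893 [ 0.384 -0.263] [ 0.583 -0.162]
scene 0.3 884 [ 0.425 -0.246] [ 0.51  -0.165]
scene 0.35 888 [ 0.427 -0.24 ] [ 0.516 -0.167]
scene 0.4 962 [ 0.449 -0.232] [ 0.509 -0.172]
scene 0.45 1080 [ 0.448 -0.233] [ 0.511 -0.174]
scene 0.5 1718 [ 0.376 -0.251] [ 0.72  -0.035]
scene 0.55 6338 [ 0.248 -0.251] [ 0.537 -0.099]
scene 0.6 8597 [ 0.2   -0.217] [ 0.476 -0.076]
scene 0.65 2270 [ 0.2   -0.131] [ 0.334 -0.091]
shelf [[0.715, -0.2, 0.453], [0.737, -0.198, 0.456], [0.763, -0.095, 0.512], [0.971, 0.175, 0.545]]
t 7.72 p [ 0.4861 -0.1936  0.1889] z [-0.004  0.005 -1.   ] y [ 0.925  0.379 -0.002] F [ 0.4 -0.4 -0.1] q [-0.74  0.13  1.17  1.85 -0.13  1.25  0.85] w 0.006273193720551926
tool mm to go [ 68.7 197.7   2.9]
turn deg [-0.11 -0.33 -0.  ]
```

Call:
step_arm --rows '[[[0,0,0],[7,19,0],0],[[0,0,0],[7,19,0],0],[[0,0,0],[7,19,0],0],[[0,0,0],[7,19,0],0],[[0,0,0],[7,19,0],0],[[0,0,0],[7,19,0],0]]'

```text
time: 8.22
position: [0.572, -0.1053, 0.1853]
tool_rot: [-1.743, -2.588, -0.014]
ft_force: [0.4, -0.6, -0.4]
grip_width: 0.002
```

```bash
python3 mv.py .636 -.056 .18
```

```text
t 8.22 p [ 0.572  -0.1053  0.1853] z [-0.013  0.02  -1.   ] y [ 0.927  0.376 -0.004] F [ 0.4 -0.6 -0.4] q [-0.72  0.34  1.06  1.7  -0.32  1.3   0.79] w 0.0024205082159103465
tool mm to go [21.5 77.9  5.4]
turn deg [-0.25 -1.31 -0.  ]
```

Call:
step_arm --rows '[[[0,-0.3,0],[4,15,1],0],[[0,-0.3,0],[4,15,1],0],[[0,-0.3,0],[4,15,5],0],[[0,-0.2,0],[4,15,10],0],[[0,0,0],[3,12,12],0],[[0,0,0],[2,3,10],0],[[0,0,0],[0,0,0],0]]'

```text
time: 8.8
position: [0.6315, -0.0413, 0.1336]
tool_rot: [-1.725, -2.594, 0.007]
ft_force: [-1.0, -0.8, 0.3]
grip_width: 0.004
```

```bash
python3 mv.py .638 -.055 .091
```

```text
t 8.8 p [ 0.6315 -0.0413  0.1336] z [-0.024  0.011 -1.   ] y [ 0.922  0.387 -0.018] F [-1.  -0.8  0.3] q [-0.69  0.51  0.96  1.62 -0.44  1.27  0.75] w 0.004181088107688962
tool mm to go [-16.    1.5  42.3]
turn deg [-1.04 -1.09 -0.01]
```

Call:
step_arm --rows '[[[-0.4,-0.4,0],[-5,0,10],0],[[-0.4,-0.4,0],[-5,0,10],0],[[-0.2,-0.3,0],[-5,1,10],0],[[0,0,0],[0,0,9],0],[[0,0,0],[0,0,0],0],[[0,0,0],[0,0,0],0]]'

```text
time: 9.3
position: [0.6326, -0.0556, 0.0901]
tool_rot: [-1.739, -2.608, 0.005]
ft_force: [-0.1, 0.0, -0.1]
grip_width: 0.009
```

```bash
python3 mv.py .641 -.055 .091
```

```text
t 9.3 p [ 0.6326 -0.0556  0.0901] z [-0.008  0.001 -1.   ] y [ 0.923  0.385 -0.007] F [-0.1  0.  -0.1] q [-0.66  0.55  0.94  1.67 -0.48  1.17  0.79] w 0.008611294574410027
tool mm to go [-2.6  8.  -0.9]
turn deg [-0.4  -0.25 -0.  ]
```

Call:
step_arm --rows '[[[0,0,0],[-1,4,0],0],[[0,0,0],[-1,3,0],0],[[0,0,0],[0,0,0],0],[[0,0,0],[0,0,0],0],[[0,0,0],[0,0,0],0],[[0,0,0],[0,0,0],0],[[0,0,0],[0,0,0],0],[[0,0,0],[0,0,0],0],[[0,0,0],[0,0,0],0],[[0,0,0],[0,0,0],0],[[0,0,0],[0,0,0],0],[[0,0,0],[0,0,0],0]]'

```text
time: 10.3
position: [0.642, -0.0545, 0.0929]
tool_rot: [-1.739, -2.61, 0.001]
ft_force: [1.5, 0.5, 0.5]
grip_width: 0.001
```

```bash
python3 mv.py .641 -.055 .091;  python3 - <<'E'
from bench import optics
import cv2,numpy as np
a=[]
for n in("scene","top"):
    d=optics.get_image(n);np.savez(f"{n}3.npz",**d)
    a.append(d["frame"][100:300,200:440,::-1] if n=="scene" else d["frame"][130:330,200:440,::-1])
cv2.imwrite("pics/yellow.png",cv2.resize(np.hstack(a),None,fx=1.6,fy=1.6))
E
```

```text
t 10.3 p [ 0.642  -0.0545  0.0929] z [-0.005  0.002 -1.   ] y [ 0.923  0.385 -0.003] F [1.5 0.5 0.5] q [-0.65  0.56  0.93  1.65 -0.48  1.18  0.79] w 0.0012574968037963625
tool mm to go [-0.1 -1.2  1.9]
turn deg [-0.19 -0.22 -0.  ]
```

View pics/yellow.png

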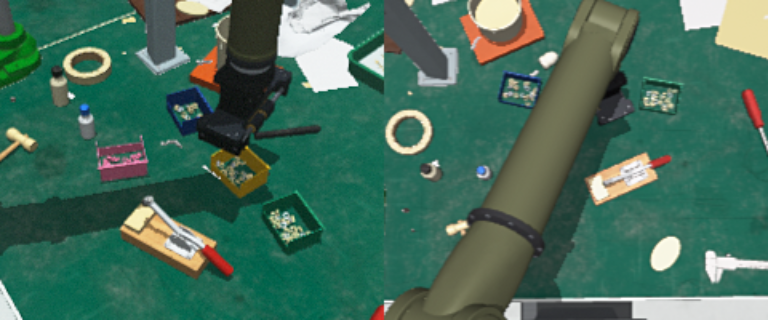

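The hand hangs over the yellow bin, at (240,170) on the left. The handle is down at (215,258), and the bins and bottles are in place. I'll hold still for more than two seconds.

Call:
step_arm --rows '[[[0,0,0],[0,0,0],0],[[0,0,0],[0,0,0],0],[[0,0,0],[0,0,0],0],[[0,0,0],[0,0,0],0],[[0,0,0],[0,0,0],0],[[0,0,0],[0,0,0],0],[[0,0,0],[0,0,0],0],[[0,0,0],[0,0,0],0],[[0,0,0],[0,0,0],0],[[0,0,0],[0,0,0],0],[[0,0,0],[0,0,0],0],[[0,0,0],[0,0,0],0]]'

```text
time: 11.4
position: [0.642, -0.0545, 0.0928]
tool_rot: [-1.739, -2.61, 0.001]
ft_force: [1.1, 1.7, -0.1]
grip_width: 0.001
```

Call:
step_arm --rows '[[[0,0,0],[0,0,0],0],[[0,0,0],[0,0,0],0],[[0,0,0],[0,0,0],0],[[0,0,0],[0,0,0],0],[[0,0,0],[0,0,0],0],[[0,0,0],[0,0,0],0],[[0,0,0],[0,0,0],0],[[0,0,0],[0,0,0],0],[[0,0,0],[0,0,0],0],[[0,0,0],[0,0,0],0],[[0,0,0],[0,0,0],0],[[0,0,0],[0,0,0],0]]'

```text
time: 12.4
position: [0.642, -0.0545, 0.0928]
tool_rot: [-1.739, -2.61, 0.001]
ft_force: [0.5, 0.1, -0.7]
grip_width: 0.007
```

```bash
python3 mv.py .468 .196 .22;python3 mv.py .643 -.055 .21
```

```text
t 12.4 p [ 0.642  -0.0545  0.0928] z [-0.005  0.002 -1.   ] y [ 0.923  0.385 -0.003] F [ 0.5  0.1 -0.7] q [-0.65  0.56  0.93  1.65 -0.48  1.18  0.79] w 0.006652749196233493
tool mm to go [ 298.7  -64.6 -125.8]
turn deg [-0.2  -0.23 -0.  ]
t 12.4 p [ 0.642  -0.0545  0.0928] z [-0.005  0.002 -1.   ] y [ 0.923  0.385 -0.003] F [ 0.5  0.1 -0.7] q [-0.65  0.56  0.93  1.65 -0.48  1.18  0.79] w 0.006652749196233493
tool mm to go [  -0.4    0.3 -117.2]
turn deg [-0.2  -0.23 -0.  ]
```

Call:
step_arm --rows '[[[0,0,0],[0,-4,-18],0],[[0,0,0],[0,-6,-18],0],[[0,0,0],[0,-8,-18],0],[[0,0,0],[2,-8,-18],0],[[0,0,0],[6,-8,-18],0],[[0,0,0],[10,-6,-18],0],[[0,0,0],[14,-4,-18],0],[[0,0,0],[18,-4,0],0],[[0,0,0],[20,-4,0],0],[[0,0,0],[20,-4,0],0]]'

```text
time: 13.23
position: [0.553, -0.0009, 0.23]
tool_rot: [-1.76, -2.6, 0.0]
ft_force: [0.2, 0.4, -0.0]
grip_width: 0.007
```

```bash
python3 mv.py .468 .196 .22
```

```text
t 13.23 p [ 0.553  -0.0009  0.23  ] z [-0.002  0.001 -1.   ] y [ 0.928  0.372 -0.001] F [ 0.2  0.4 -0. ] q [-1.02  0.19  1.1   1.73 -0.17  1.34  0.5 ] w 0.006521815777223836
tool mm to go [214.4  -5.7  10.3]
turn deg [-0.06 -0.07 -0.  ]
```

Call:
step_arm --rows '[[[0,0,0],[20,0,0],0],[[0,0,0],[20,0,0],0],[[0,0,0],[20,0,0],0],[[0,0,0],[20,0,0],0],[[0,0,0],[20,0,0],0],[[0,0,0],[20,0,0],0],[[0,0,0],[20,0,0],0],[[0,0,0],[18,0,0],0],[[0,0,0],[14,0,0],0],[[0,0,0],[0,0,0],0]]'

```text
time: 14.07
position: [0.4833, 0.1641, 0.2376]
tool_rot: [-1.76, -2.592, -0.024]
ft_force: [-0.3, -0.4, 0.6]
grip_width: 0.011
```

```bash
python3 mv.py .468 .196 .18;  python3 - <<'E'
from bench import optics
import cv2,numpy as np
from h import *
a=[]
for n in("scene","top"):
    d=optics.get_image(n);np.savez(f"{n}4.npz",**d)
    a.append(d["frame"][100:300,200:440,::-1] if n=="scene" else d["frame"][130:330,180:420,::-1])
    hsv=cv2.cvtColor(d["frame"],cv2.COLOR_RGB2HSV);C=cloud(d)
    m=(cv2.inRange(hsv,(100,120,60),(125,255,255))>0)&(abs(C[...,0]-.468)<.04)&(abs(C[...,1]-.196)<.04)&(C[...,2]>.05)&(C[...,2]<.1)
    P=C[m];print(n,len(P),P.mean(0).round(4) if len(P) else None)
cv2.imwrite("pics/glue.png",cv2.resize(np.hstack(a),None,fx=1.6,fy=1.6))
E
```

```text
t 14.07 p [0.4833 0.1641 0.2376] z [ 0.002  0.017 -1.   ] y [0.929 0.369 0.008] F [-0.3 -0.4  0.6] q [-1.33 -0.02  0.96  1.81 -0.    1.33  0.01] w 0.010854397308204127
tool mm to go [34.4 -2.9 58.1]
turn deg [ 0.45 -0.87  0.  ]
scene 33 [0.4678 0.1937 0.0709]
top 0 None
```

View pics/glue.png

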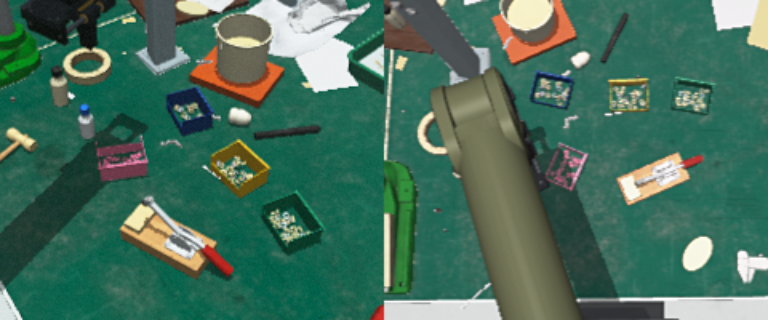

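The hand is next to the bottle and still high. The blue cap at (84,107) on the left is unmoved. I'll finish the approach and lower to about 4 cm of clearance.

Call:
step_arm --rows '[[[0.2,-0.4,0],[10,-1,0],0],[[0.2,-0.4,0],[10,-1,4],0],[[0,-0.2,0],[8,-1,8],0],[[0,0,0],[5,0,12],0],[[0,0,0],[2,0,15],0],[[0,0,0],[0,0,15],0],[[0,0,0],[0,0,12],0],[[0,0,0],[0,0,0],0]]'

```text
time: 14.83
position: [0.4715, 0.1855, 0.1674]
tool_rot: [1.782, 2.579, -0.003]
ft_force: [-1.6, -0.0, 0.2]
grip_width: 0.005
```

```bash
python3 mv.py .468 .196 .123
```

```text
t 14.83 p [0.4715 0.1855 0.1674] z [ 0.005 -0.006 -1.   ] y [0.935 0.354 0.002] F [-1.6 -0.   0.2] q [-1.34  0.06  0.95  1.91 -0.04  1.19 -0.01] w 0.005269508308173598
tool mm to go [11.4  0.3 44.3]
turn deg [ 0.14  0.4  -0.  ]
```

Call:
step_arm --rows '[[[0,0.1,0],[4,0,10],0],[[0,0.1,0],[4,0,12],0],[[0,0.1,0],[3,0,12],0],[[0,0,0],[1,0,9],0],[[0,0,0],[0,0,0],0],[[0,0,0],[0,0,0],0]]'

```text
time: 15.33
position: [0.4678, 0.1959, 0.1211]
tool_rot: [1.788, 2.579, 0.001]
ft_force: [-0.6, 0.4, 0.1]
grip_width: 0.009
```

```bash
python3 mv.py .468 .196 .123;  python3 - <<'E'
from bench import optics
import cv2,numpy as np
d=optics.get_image("scene");np.savez("scene5.npz",**d)
cv2.imwrite("pics/glue2.png",cv2.resize(d["frame"][90:290,200:440,::-1],None,fx=2.5,fy=2.5))
E
```

```text
t 15.33 p [0.4678 0.1959 0.1211] z [ 0.003 -0.002 -1.   ] y [0.937 0.351 0.003] F [-0.6  0.4  0.1] q [-1.32  0.13  0.94  1.96 -0.12  1.1   0.02] w 0.008550515409756633
tool mm to go [ 0.   0.2 -1.9]
turn deg [ 0.15  0.15 -0.  ]
```

View pics/glue2.png

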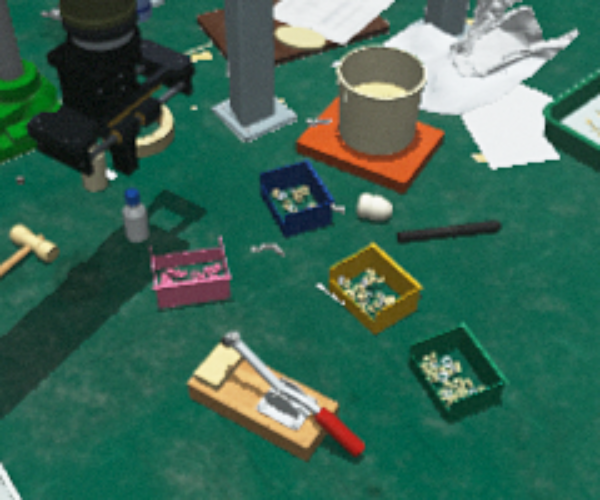

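The fingertips at (128,165) stand just above the blue cap at (132,192). The clamp is open, and the bins and bottles haven't moved. Holding.

Call:
step_arm --rows '[[[0,0,0],[0,0,0],0],[[0,0,0],[0,0,0],0],[[0,0,0],[0,0,0],0],[[0,0,0],[0,0,0],0],[[0,0,0],[0,0,0],0],[[0,0,0],[0,0,0],0],[[0,0,0],[0,0,0],0],[[0,0,0],[0,0,0],0],[[0,0,0],[0,0,0],0],[[0,0,0],[0,0,0],0],[[0,0,0],[0,0,0],0],[[0,0,0],[0,0,0],0]]'

```text
time: 16.38
position: [0.4699, 0.1965, 0.1241]
tool_rot: [1.788, 2.577, 0.01]
ft_force: [0.4, -0.8, 0.5]
grip_width: 0.009
```

Call:
step_arm --rows '[[[0,0,0],[0,0,0],0],[[0,0,0],[0,0,0],0],[[0,0,0],[0,0,0],0],[[0,0,0],[0,0,0],0],[[0,0,0],[0,0,0],0],[[0,0,0],[0,0,0],0],[[0,0,0],[0,0,0],0],[[0,0,0],[0,0,0],0],[[0,0,0],[0,0,0],0],[[0,0,0],[0,0,0],0],[[0,0,0],[0,0,0],0],[[0,0,0],[0,0,0],0]]'

```text
time: 17.38
position: [0.4698, 0.1964, 0.124]
tool_rot: [1.788, 2.577, 0.009]
ft_force: [0.4, 0.6, 0.7]
grip_width: 0.008
```

```bash
python3 mv.py .468 .196 .123; python3 -c "
from bench import order; print(order.close_job())"
```

```text
t 17.38 p [0.4698 0.1964 0.124 ] z [ 0.007  0.002 -1.   ] y [0.937 0.35  0.007] F [0.4 0.6 0.7] q [-1.32  0.13  0.94  1.96 -0.12  1.1   0.02] w 0.00786400183140781
tool mm to go [ 0.2 -1.8  1. ]
turn deg [ 0.42  0.02 -0.  ]
the job is handed in; nothing more can be done
None
```

I pressed the clamp's red handle down to its stop with closed fingertips and let it go. I then pointed at the yellow bin for about 3 s and at the blue glue cap for about 2 s. I handed the job in at 17.4 s, still pointing at the cap; it gives no verdict.

- **Clamp:** the force reached 42 N at the bottom of the press. Afterwards the grip had dropped from 87 to 37 mm and tilted by about 0.58 rad. That is 6 mm above the stated 31 mm for right down, but the angle should still be over 0.5 rad. The last picture shows the clamp open.
- **Yellow bin:** the grasp point was within about 2 mm of the measured mouth centre and 62 mm above the rim.
- **Glue cap:** the grasp point ended about 2 mm from the measured centre and 61 mm above the cap.
- **Other objects:** in the last pictures the bins and bottles look upright and where they started, and the force readings near them were only noise. I did not re-measure their positions, or those of the screwdriver and tape, at the end.

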